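# Probe the counting well and shut its lid

## Task

Take the angled probe from its rest and dip its downturned tip well inside the open metal counting well, hold it there for about a second without knocking the probe against the well, then lay the probe back in its rest. Also push the well's hinged lid over and press it fully shut after the dip, and leave the capped vial and the capped jar where they stand.

Things in the scene. Friction and masses are not known exactly. Their poses are not given: they have to be found in the camera images.
- probe: Angled probe: level grey handle with a dark band at its middle, 110 mm long (its x), 18 wide (y), 20 high, and a thin steel rod (7 mm) that leaves its front (+x) and turns straight down 80 mm ahead of the origin. Origin: middle of the handle, z up. 0.12 kg. Starts lying in the two forks of its rest; grip across the handle's middle from above.
- probe_tip (a point): The lower end of the probe's downturned rod (dark end piece 10 mm thick, 22 mm long), at [0.080, 0, -0.060] m in the probe's frame.
- probe_rest: The rest: fixed stand, dark base plate 130 x 70 x 8 mm, two fork posts at x = -38 and +38 mm (each 10 mm thick, 40 wide). Fork slots 30 mm wide with flared tops, floors 75 mm and tops 100 mm above the table. Origin: centre of its underside. The handle lies along its x.
- rest_seat (a point): Where the middle of the probe's handle lies when it rests in the forks: 85 mm above the rest's origin.
- well: The counting well: a fixed open round bright metal pot, 66 mm outside, bore 54 mm, rim 60 mm and inner floor 6 mm above the table, on a flange 90 mm across, with a hinged lid. Origin: centre of its underside; +x points to the hinge side.
- well_mouth (a point): Centre of the well's mouth, level with the rim, 60 mm above the table.
- well_hinge (a point): Middle of the lid's hinge line, on the rim at +38 mm along the well's x, 61 mm above the table; the hinge line runs along the well's y.
- well_lid (a joint): Lid angle, rad: 0 shut flat on the rim, 1.57 upright, up to 2.0 leaning back. A round metal disc 66 mm across, 6 mm thick, with a small front tab that ends 83 mm from the hinge. Stiff hinge: it stays where it is left; about 2 N near its edge move it. Starts open.
- lid_centre (a point): Centre of the lid's outer (upper) face, 38 mm from the hinge line; 67 mm above the table when shut.
- vial: Bystander: small clear vial with a dark cap, 28 mm across, 63 mm high, origin at the centre of its underside. Leave it alone.
- pot: Bystander: wide clear jar with a cap, 60 mm across, 50 mm high, origin at the centre of its underside. Leave it alone.
Things that resemble listed ones, but are neither listed nor needed, are in the scene too. Of the things that look like the probe, the larger one is meant.

How it is judged:
On the way:
1. the probe's tip is inside the well, at least 15 mm below the rim, for half a second (z of probe_tip in the frame of well_mouth below -0.015 m and horizontal distance between probe_tip and well_mouth below 0.027 m), for 0.5 s.
At the end, for the whole second after the job is handed in: The probe lies still and level in both forks of its rest (handle's middle within 20 mm of its seat, within 0.2 rad of the rest's line), the well's lid is shut to within 0.06 rad, and the vial and the jar are within 30 mm of where they stood (distance between probe and rest_seat below 0.02 m and angle between the x axis of probe and the x axis of probe_rest, either way round below 0.2 rad and angle between probe's own z axis and vertical below 0.2 rad and linear speed of probe below 0.02 m/s and value of joint well_lid below 0.06 rad and distance of each of vial, pot from where it was at the start of the episode below 0.03 m); the robot touches nothing.
It fails at once if the probe is knocked against the well (over 12 N) (contact force between probe and well above 12 N).
It fails at once if the vial is knocked away or over (distance of vial from where it was at the start of the episode above 0.03 m or angle between vial's own z axis and vertical above 0.5 rad).
It fails at once if the jar is knocked away or over (distance of pot from where it was at the start of the episode above 0.03 m or angle between pot's own z axis and vertical above 0.5 rad).
It also fails if it takes over 64 s, if anything falls off the work surface, if the arm or the gripper's body presses on something with over 40 N, if the wrist force passes 120 N, or if a joint passes its speed limit or range.

## Robot

A 7-joint arm with a two-finger parallel gripper is mounted at the origin on a cart in front of the work surface, level with it; the furniture and walls round the work are solid. World frame = base frame: x ahead of the robot, y to its left, z up, the work surface at z = 0. Lengths are in m, angles in rad, forces in N, time in s.
With the tool pointing down it reaches from about 0.425 to 0.925 m from the base axis. Payload 6.8 kg.
Tool frame: the origin (TCP) lies at the very end of the fingers, on their centre line; the grasp point (between the pads) lies 19 mm behind it; z points along the fingers, y is the direction in which the jaws open and shut (so a half turn about z gives the same grasp; the last joint's range is limited). The gripper opens to 85 mm and grips with 20 to 120 N. Pads are 22 mm wide; open, the fingers measure 114 mm over their backs; the gripper's body (76 mm by 85 mm) begins 54 mm behind the grasp point. The pads swing forward as they close: fully open they stand 13 mm farther back than shut.
Start: joints at [1.236, 0.477, 0.022, 1.555, -0.011, 1.109, -0.083], TCP at [0.152, -0.658, 0.231] pointing down, gripper open.
Joint ranges: [-2.96, 2.96], [-0.34, 2.1], [-1.41, 1.46], [0.24, 2.44], [-1.37, 4.51], [0.17, 1.92], [-2.96, 2.96]. Speed limits (rad/s): [2.39, 2.39, 3.14, 3.14, 3.14, 3.14, 3.14].

## Interface

Orientations are given as a unit quaternion [w, x, y, z].
In Python, from station import bot gives the robot as it stands.
- The arm moves only by the tool move_arm, never from a script. Its argument "commands" is text: rows parted by semicolons, each of 7 numbers parted by spaces: the opening, from 0 (shut) to 1 (fully open), then the shift along the tool's x, y, z in cm, then the turn, a rotation vector about the tool's x, y, z in degrees. In form: gripper tx ty tz rx ry rz; .... A call has 1 to 12 rows; each row shifts and turns the commanded pose from where the row before left it, along the tool's axes as they then stand; what a row does not reach is not made up. A row lasts 1/12 s, in which the tool goes at most 41.7 mm and 7.16 degrees, less where a joint would pass 70% of its speed; a pose out of reach is approached as far as the arm can. A call with a gripper value outside its range is refused whole. The fingers move at their own pace and stop on an object; "force" is the grip in N (left out, the last holds). Time passes only in rows, so rows that do not move let the fingers close. It gives the time, the measured TCP pose, the force and the opening at its end, in the units of the state.
- bot.get_obs(): the state, without advancing time (a new reading comes with each control period).
- bot.read_camera(name): name is "scene" or "side" or "wrist"; returns a dict with "img" (400x640x3 uint8, red, green, blue), "K" (3x3 intrinsics, pixels), "rvec" (rotation vector, rad) and "tvec" (3), from world to camera coordinates, as OpenCV has them; the wrist camera has in their place "hand_eye" (4x4, takes a point from camera to tool coordinates, whose origin is the TCP and whose axes are the flange's). Camera axes: x right, y down, z forward; pixel columns grow to the right and rows downward; lengths in m; the calibration is good to about 2 mm. A picture is of the moment at which its call begins: read the wrist's pose just before it. There is no depth.
- bot.hand_in(): hands the job in, once; it reports no verdict.
The state is a dict: "t": time; "q": joint angles; "joint_vel": joint speeds; "joint_torque": joint torques, N m; "eef_pos": TCP position; "tool_rot": TCP orientation; "contact_force": force on the tool from outside, world axes, zero at the start; "torque": the same for the moment, N m; "gripper_width": opening from 0.0 (shut) to 1.0 (fully open).
Only numpy, scipy, OpenCV 4.12 (cv2) and the standard library are available. Lean on these libraries where they do the work, as an engineer would, in place of code of your own. Each camera call takes 0.05 s, during which the arm holds its last target. There are 200 camera calls.

## Working session

There is one attempt and no reset: what is moved stays moved. The work goes in short steps, Python scripts to look and compute and a tool call to move; the robot and the scene stay as the last step left them, time stands still between calls to the robot, and variables do not carry over. Pictures are saved under pics/ and viewed, about 8 in all and at most 12, crops included, and the job is handed in when it is done.

Besides the shell and the picture viewer there is one more tool, called after "Call:" as name(argument=value, ...) on one line, values as JSON. move_arm: Moves the arm, as the interface text tells. Its arguments: {"type":"object","properties":{"commands":{"type":"string"},"force":{"type":"number"}},"required":["commands"]}

```bash
ls; mkdir -p pics
python3 - <<'E'
from station import bot
import cv2,numpy as np
print(bot.get_obs())
for n in ["scene","side"]:
    c=bot.read_camera(n); cv2.imwrite(f"pics/{n}0.png",c["img"][:,:,::-1])
    print(n,c["K"].tolist(),c["rvec"],c["tvec"])
    np.savez(f"{n}.npz",K=c["K"],rvec=c["rvec"],tvec=c["tvec"])
E
```

```text
pics
{'t': 0.0, 'q': array([ 1.23587426,  0.4777994 ,  0.02238967,  1.55645284, -0.01152312,
        1.10928528, -0.08306762]), 'joint_vel': array([-1.49898599e-03,  4.09116650e-04,  3.31094804e-04, -2.50215697e-05,
       -1.13261526e-03, -4.43179399e-04,  1.10637597e-03]), 'joint_torque': array([-5.88177736e-04, -5.96454656e+01,  1.60799492e+00, -2.81204689e+01,
        1.25565694e-02,  9.27569607e-03, -7.05232225e-06]), 'eef_pos': array([ 0.15162523, -0.65714643,  0.23032656]), 'tool_rot': array([-8.91868647e-04,  9.93575489e-01,  1.13167674e-01, -1.70630197e-04]), 'contact_force': array([ 0.11998684, -0.72571381,  0.32991148]), 'torque': array([-0.02302763,  0.00162015, -0.04059985]), 'gripper_width': 0.9976444717994556}
scene [[450.0364656389316, 0.0, 323.9899286812305], [0.0, 450.0364656389316, 201.54082877677027], [0.0, 0.0, 1.0]] [ 0.96799873 -2.05883509  1.34133696] [0.37168315 0.2041205  0.98992188]
side [[426.5983663540286, 0.0, 322.7826375859687], [0.0, 426.5983663540286, 193.40784840900062], [0.0, 0.0, 1.0]] [ 2.27745466 -0.1740139   0.06923963] [-0.48113439  0.16940728  1.22698491]
```

View pics/scene0.png

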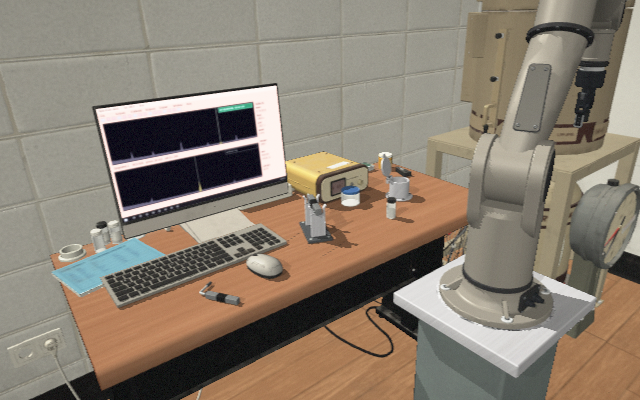

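View pics/side0.png

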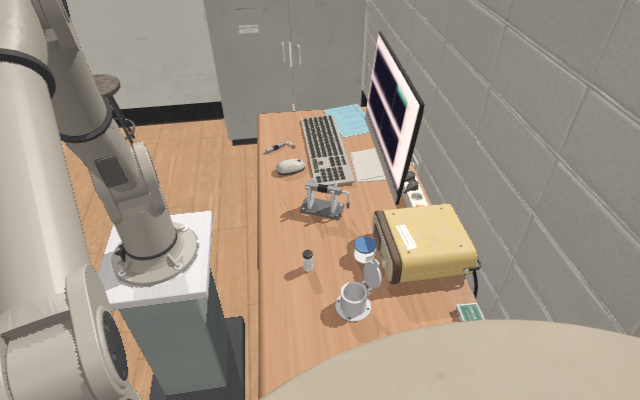

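The rest with the probe is near scene (318,222) / side (325,200). The well is at scene (399,188) / side (352,300), the vial at side (308,262) and the jar at side (365,248). I'll zoom in next.

```bash
cat > h.py <<'E'
import numpy as np,cv2
def load(n):
    d=np.load(n+".npz"); return d["K"],cv2.Rodrigues(d["rvec"])[0],d["tvec"].ravel()
def back(n,u,v,z):
    K,R,t=load(n); d=R.T@np.linalg.inv(K)@np.array([u,v,1.]); o=-R.T@t
    return o+d*(z-o[2])/d[2]
def proj(n,P):
    K,R,t=load(n); p=K@(R@np.asarray(P,float)+t); return p[:2]/p[2]
E
python3 - <<'E'
from h import *
a=cv2.imread("pics/side0.png")[170:325,290:390]; b=cv2.imread("pics/scene0.png")[145:250,290:420]
a=cv2.resize(a,None,fx=3.8,fy=3.8,interpolation=cv2.INTER_CUBIC); b=cv2.resize(b,None,fx=3.2,fy=3.2,interpolation=cv2.INTER_CUBIC)
o=np.zeros((600,800,3),np.uint8); o[:a.shape[0],:380]=a[:600]; o[:b.shape[0],384:]=b[:,:416]; cv2.imwrite("pics/z.png",o); print(a.shape,b.shape)
for n,u,v,z,l in [("side",308,267,0.02,"vial"),("side",365,250,.03,"jar"),("side",352,293,.06,"well"),("side",324,188,.09,"handle"),("scene",399,182,.06,"well"),("scene",350,194,.04,"jar"),("scene",391,203,.05,"vial"),("scene",316,205,.09,'handle')]: print(l,n,back(n,u,v,z).round(3))
E
```

```text
(589, 380, 3) (336, 416, 3)
vial side [ 0.425 -0.138  0.02 ]
jar side [ 0.589 -0.111  0.03 ]
well side [ 0.519 -0.268  0.06 ]
handle side [0.506 0.102 0.09 ]
well scene [ 0.506 -0.246  0.06 ]
jar scene [ 0.573 -0.09   0.04 ]
vial scene [ 0.42  -0.117  0.05 ]
handle scene [0.485 0.114 0.09 ]
```

View pics/z.png

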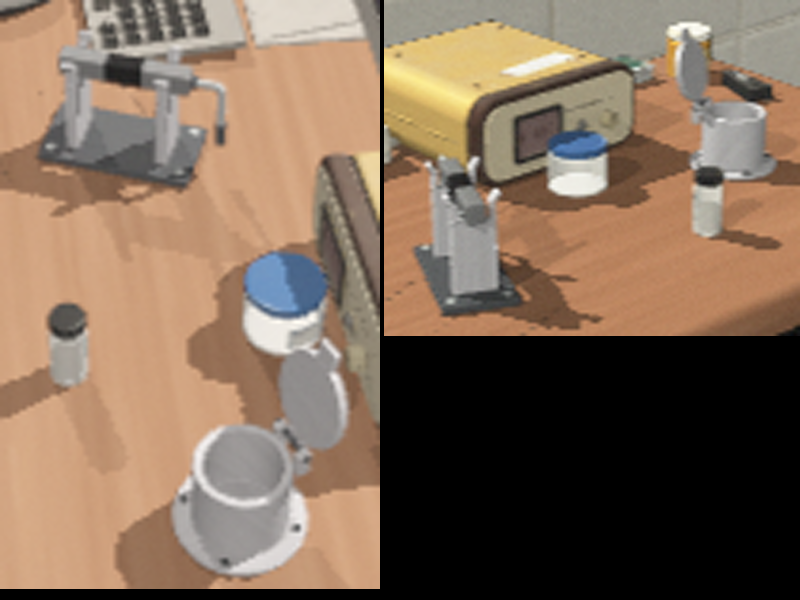

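Call:
move_arm(commands="1 2 -1.9 -1.2 0 0 0;1 2 -1.9 -1.2 0 0 0;1 2 -1.9 -1.2 0 0 0;1 2 -1.9 -1.2 0 0 0;1 2 -1.9 -1.2 0 0 0;1 2 -1.9 -1.2 0 0 0;1 2 -1.9 -1.2 0 0 0;1 2 -1.9 -1.2 0 0 0;1 2 -1.9 -1.2 0 0 0;1 2 -1.9 -1.2 0 0 0;1 2 -1.9 -1.2 0 0 0;1 2 -1.9 -1.2 0 0 0")

```text
t: 1.1
eef_pos: [0.3347, -0.3801, 0.3756]
tool_rot: [-0.0, 0.994, 0.113, -0.0]
contact_force: [-0.1, 0.5, 0.1]
gripper_width: 0.999
```

Call:
move_arm(commands="1 2 -1.9 -0.5 0 0 0;1 2 -1.9 -0.5 0 0 0;1 2 -1.9 -0.5 0 0 0;1 2 -1.9 -0.5 0 0 0;1 2 -1.9 -0.5 0 0 0;1 2 -1.9 -0.5 0 0 0;1 2 -1.9 0 0 0 0;1 1 -1 0 0 0 0;1 0 0 0 0 0 0;1 0 0 0 0 0 0")

```text
t: 1.93
eef_pos: [0.4483, -0.2081, 0.4049]
tool_rot: [-0.0, 0.993, 0.114, -0.0]
contact_force: [-0.3, -1.6, -0.2]
gripper_width: 1.0
```

```bash
cat >> h.py <<'E'
from scipy.spatial.transform import Rotation as Rn
def rot(q): return Rn.from_quat(np.roll(q,-1)).as_matrix()
def snap(bot,name):
    o=bot.get_obs(); c=bot.read_camera("wrist"); H=c["hand_eye"]
    T=np.eye(4); T[:3,:3]=rot(o["tool_rot"]); T[:3,3]=o["eef_pos"]; C=np.linalg.inv(T@H)
    np.savez(name+".npz",K=c["K"],rvec=cv2.Rodrigues(C[:3,:3])[0],tvec=C[:3,3],H=H)
    cv2.imwrite(f"pics/{name}.png",c["img"][:,:,::-1]); return o
def go(o,P,yaw=None):
    "remaining shift in tool axes, cm; yaw = wanted world angle of tool x, deg"
    R=rot(o["tool_rot"]); y=np.degrees(np.arctan2(R[1,0],R[0,0]))
    print("at",o["eef_pos"].round(4),"yaw %.1f"%y,"tilt %.2f"%np.degrees(np.arccos(-R[2,2])),"shift cm",(R.T@(np.asarray(P)-o["eef_pos"])*100).round(2), "rz", None if yaw is None else round(-(yaw-y),1))
E
python3 - <<'E'
from station import bot
from h import *
o=snap(bot,"w1"); go(o,[.46,-.2,.4]); d=np.load("w1.npz"); print(d["H"].round(3),d["K"][0,0])
for p in [(.515,-.26,.06),(.495,.105,.09),(.58,-.1,.03)]: print(proj("w1",p))
E
```

```text
at [ 0.4483 -0.2081  0.4049] yaw 13.1 tilt 0.05 shift cm [ 1.32 -0.52  0.49] rz None
[[ 0.001 -0.955 -0.298  0.076]
 [ 1.     0.     0.001  0.001]
 [-0.    -0.298  0.955 -0.143]
 [ 0.     0.     0.     1.   ]] 320.576172375487
[362.84360087 114.98967666]
[96.39824964 66.71238091]
[267.0962769   44.07448699]
```

View pics/w1.png

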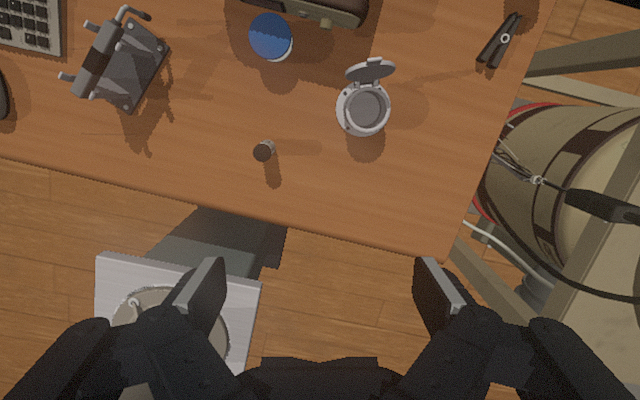

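The wrist view shows the well mouth near (368,108), the lid at (370,68), the handle from (112,24) to (82,97), the jar at (271,37) and the vial at (264,151). I'll zoom in for accurate pixels.

Run:
```python
from h import *
i=cv2.imread("pics/w1.png"); f=lambda x0,y0,w,h:cv2.resize(i[y0:y0+h,x0:x0+w],None,fx=5,fy=5,interpolation=cv2.INTER_CUBIC)
o=np.zeros((600,800,3),np.uint8); a=f(330,45,70,100); b=f(60,0,88,120); o[:500,:350]=a; o[:600,355:795]=b; cv2.imwrite("pics/z2.png",o)
```

```text
(no output)
```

View pics/z2.png

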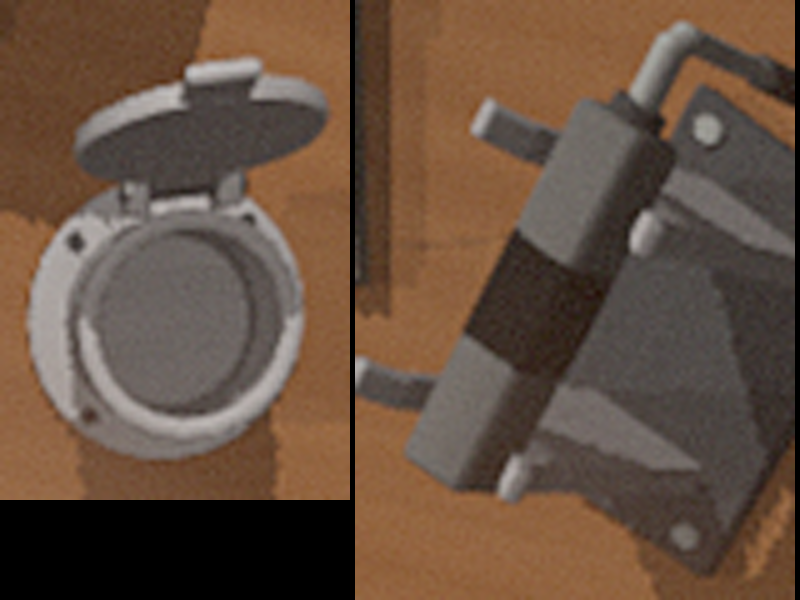

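Run:
```python
from h import *
def tri(obs):
    A=[];b=[]
    for n,u,v in obs:
        K,R,t=load(n); d=R.T@np.linalg.inv(K)@np.array([u,v,1.]); d/=np.linalg.norm(d); o=-R.T@t
        M=np.eye(3)-np.outer(d,d); A.append(M); b.append(M@o)
    P=np.linalg.lstsq(np.vstack(A),np.hstack(b),rcond=None)[0]
    print(P.round(4),[ (proj(n,P)-[u,v]).round(1).tolist() for n,u,v in obs]); return P
W=lambda u,v:("w1",330+u/5,45+v/5); B=lambda u,v:("w1",60+(u-355)/5,v/5)
S=lambda u,v:("side",290+u/3.8,170+v/3.8); C=lambda u,v:("scene",290+(u-384)/3.2,145+v/3.2)
print("band");tri([B(533,305),S(125,69),C(459,183)])
print("well");tri([W(189,320),S(242,468),C(733,110)])
print("hinge");tri([W(190,200),S(293,443),C(701,103)])
print("lidtab");tri([W(223,75),S(325,352)])
g=lambda x,z:back(x[0],x[1],x[2],z)
f,r=g(B(628,125),.085),g(B(447,475),.085); print("handle",f,r,(f+r)/2,np.linalg.norm(f-r),np.degrees(np.arctan2(*(f-r)[1::-1])))
print("band w1",g(B(533,305),.085)); m=g(W(189,320),.06);h=g(W(190,200),.061);print("mouth",m,"hinge",h,np.linalg.norm(h-m),np.degrees(np.arctan2(*(h-m)[1::-1])))
print("vial",back("w1",263,151,.06),"jar",back("w1",270,36,.05))
```

```text
band
[0.5033 0.1062 0.0889] [[0.6, -1.0], [-0.1, -0.7], [0.6, 0.5]]
well
[ 0.5244 -0.266   0.058 ] [[0.5, 0.5], [0.3, -0.5], [0.1, 0.3]]
hinge
[ 0.5586 -0.2552  0.0605] [[-0.2, -1.4], [-0.4, 0.1], [0.3, -0.1]]
lidtab
[ 0.5789 -0.2457  0.1373] [[-0.4, 1.1], [0.5, -0.1]]
handle [0.55120062 0.08655344 0.085     ] [0.45223865 0.13142101 0.085     ] [0.50171964 0.10898723 0.085     ] 0.10865804452316337 -24.388683234275067
band w1 [0.50167879 0.10945065 0.085     ]
mouth [ 0.52486051 -0.26480999  0.06      ] hinge [ 0.55684492 -0.25594279  0.061     ] 0.03320587352552099 15.49524461146222
vial [ 0.42913967 -0.12594114  0.06      ] jar [ 0.58888158 -0.10564798  0.05      ]
```

Call:
move_arm(commands="1 0 0 0 0 0 6.25;1 0 0 0 0 0 6.25;1 0 0 0 0 0 6.25;1 0 0 0 0 0 6.25;1 0 0 0 0 0 6.25;1 0 0 0 0 0 6.25")

```text
t: 2.48
eef_pos: [0.4474, -0.2103, 0.4051]
tool_rot: [0.0, 0.976, -0.216, -0.0]
contact_force: [-0.4, -0.5, 1.1]
gripper_width: 1.003
```

Call:
move_arm(commands="1 -0.8 -3.1 1.85 0 0 0;1 -0.8 -3.1 1.85 0 0 0;1 -0.8 -3.1 1.85 0 0 0;1 -0.8 -3.1 1.85 0 0 0;1 -0.8 -3.1 1.85 0 0 0;1 -0.8 -3.1 1.85 0 0 0;1 -0.8 -3.1 1.85 0 0 0;1 -0.8 -3.1 1.85 0 0 0;1 -0.8 -3.1 1.85 0 0 0;1 -0.8 -3.1 1.85 0 0 0;1 0 0 0 0 0 0;1 0 0 0 0 0 0")

```text
t: 3.48
eef_pos: [0.5036, 0.1068, 0.219]
tool_rot: [0.0, 0.977, -0.211, -0.001]
contact_force: [-1.0, -0.3, -0.0]
gripper_width: 0.999
```

Run:
```python
from station import bot
from h import *
o=snap(bot,"w2"); go(o,[.503,.107,.067],-24.4)
i=cv2.imread("pics/w2.png"); d=np.array([np.cos(np.radians(-24.4)),np.sin(np.radians(-24.4))]); nn=np.array([-d[1],d[0]])
for a,b in [(-.055,-.009),(.055,-.009),(.055,.009),(-.055,.009),(0,0),(.08,0)]:
    p=proj("w2",[*(np.array([.503,.107])+a*d+b*nn),.095]); print(p.round()); cv2.circle(i,tuple(int(x) for x in p.round()),2,(0,0,255),-1)
cv2.imwrite("pics/w2m.png",i)
```

```text
at [0.5036 0.1068 0.219 ] yaw -24.4 tilt 0.16 shift cm [-2.00e-02 -1.00e-02  1.52e+01] rz -0.0
[328. 249.]
[329. 127.]
[307. 127.]
[308. 249.]
[318. 192.]
[318.  95.]
```

View pics/w2m.png

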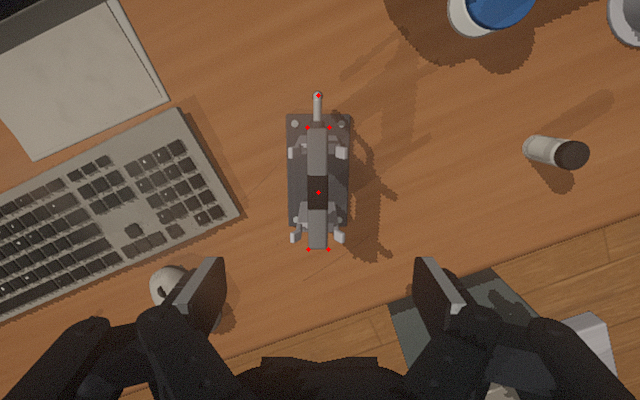

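The projected handle corners fall on the handle with the band at (318,192), so the estimate is good. I'll descend and grip.

Call:
move_arm(commands="1 0 0 2.5 0 0 0;1 0 0 2.5 0 0 0;1 0 0 2.5 0 0 0;1 0 0 2.5 0 0 0;1 0 0 2.5 0 0 0;1 0 0 1.5 0 0 0;1 0 0 1.2 0 0 0;1 0 0 0 0 0 0;1 0 0 0 0 0 0")

```text
t: 4.28
eef_pos: [0.5047, 0.1054, 0.0687]
tool_rot: [0.0, 0.977, -0.213, 0.0]
contact_force: [0.3, -0.5, 0.7]
gripper_width: 0.999
```

Call:
move_arm(commands="0.5 0 0 0 0 0 0;0.4 0 0 0 0 0 0;0.3 0 0 0 0 0 0;0.25 0 0 0 0 0 0;0.2 0 0 0 0 0 0;0 0 0 0 0 0 0;0 0 0 0 0 0 0;0 0 0 0 0 0 0;0 0 0 0 0 0 0;0 0 0 0 0 0 0;0 0 0 0 0 0 0;0 0 0 0 0 0 0", force=60)

```text
t: 5.28
eef_pos: [0.5045, 0.1068, 0.0688]
tool_rot: [-0.0, 0.977, -0.212, 0.0]
contact_force: [-1.0, -1.7, 6.1]
gripper_width: 0.2
```

Call:
move_arm(commands="0 0 0 -0.7 0 0 0;0 0 0 -1.2 0 0 0;0 0 0 -1.5 0 0 0;0 0 0 -1.7 0 0 0;0 0 0 -1.7 0 0 0;0 0 0 -1.7 0 0 0;0 0 0 -1.7 0 0 0;0 0 0 -1.7 0 0 0;0 0 0 -1.7 0 0 0;0 0 0 -1.5 0 0 0;0 0 0 0 0 0 0")

```text
t: 6.2
eef_pos: [0.5057, 0.1075, 0.223]
tool_rot: [-0.001, 0.977, -0.212, 0.003]
contact_force: [0.9, 0.1, -0.1]
gripper_width: 0.197
```

Call:
move_arm(commands="0 0.4 1.4 0 0 0 0;0 0.8 2.8 0 0 0 0;0 0.8 2.8 0 0 0 0;0 0.8 2.8 0 0 0 0;0 0.8 2.8 0 0 0 0;0 0.8 2.8 0 0 0 0;0 0.8 2.8 0 0 0 0;0 0.8 2.8 0 0 0 0;0 0.8 2.8 0 0 0 0;0 0.8 2.8 0 0 0 0;0 0.8 2.8 0 0 0 0;0 0.4 2.2 0 0 0 0")

```text
t: 7.2
eef_pos: [0.4522, -0.2197, 0.2188]
tool_rot: [0.0, 0.977, -0.213, -0.0]
contact_force: [0.5, 0.2, -1.2]
gripper_width: 0.201
```

Call:
move_arm(commands="0 0.3 1.4 0 0 0 0;0 0 0 0 0 0 0;0 0 0 0 0 0 0")

```text
t: 7.45
eef_pos: [0.4495, -0.2314, 0.2188]
tool_rot: [-0.0, 0.977, -0.213, -0.001]
contact_force: [-0.0, 0.7, -1.4]
gripper_width: 0.198
```

Run:
```python
from station import bot
from h import *
o=snap(bot,"w3"); go(o,[.453,-.2325,.074],-24.4)
i=cv2.imread("pics/w3.png"); th=np.radians(-24.4); tip=o["eef_pos"]+[.0785*np.cos(th),.0785*np.sin(th),.0162-.06]; print("tip",tip)
dot=lambda p,c:cv2.circle(i,tuple(int(x) for x in p.round()),1,c,-1)
dot(proj("w3",tip),(0,0,255))
for r in (.027,.033):
  for a in np.arange(0,6.28,.26): dot(proj("w3",[.5245+r*np.cos(a),-.2655+r*np.sin(a),.06]),(0,255,0))
s=bot.read_camera("side")["img"][:,:,::-1][180:340,270:430]
o2=np.zeros((600,800,3),np.uint8); o2[:400]=cv2.resize(i[0:200,160:560],(800,400)); o2[:,:][400:600,:]=0
o2=np.vstack([o2[:300],np.zeros((300,800,3),np.uint8)]); o2[300:,:300]=cv2.resize(s,(300,300)); cv2.imwrite("pics/w3m.png",o2)
```

```text
at [ 0.4495 -0.2314  0.2188] yaw -24.6 tilt 0.07 shift cm [ 0.38 -0.04 14.48] rz -0.2
tip [ 0.52097479 -0.26385081  0.17496414]
```

View pics/w3m.png

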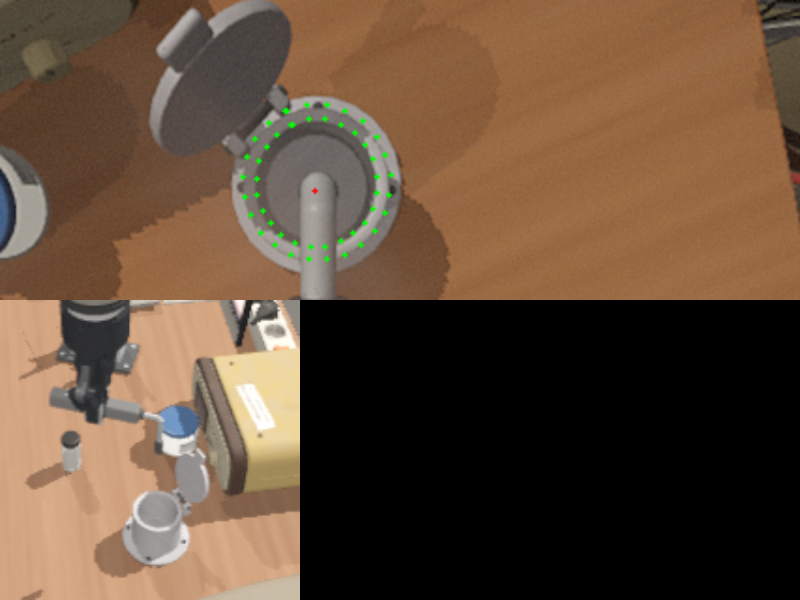

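The probe tip projects near the middle of the well mouth, and the handle is level. Next I nudge 0.4 cm forward, dip, and hold.

Call:
move_arm(commands="0 0.4 0 1 0 0 0;0 0 0 1.5 0 0 0;0 0 0 1.5 0 0 0;0 0 0 1.5 0 0 0;0 0 0 1.5 0 0 0;0 0 0 1.5 0 0 0;0 0 0 1.2 0 0 0;0 0 0 1.2 0 0 0;0 0 0 1.2 0 0 0;0 0 0 1 0 0 0;0 0 0 0.7 0 0 0;0 0 0 0.4 0 0 0")

```text
t: 8.55
eef_pos: [0.4536, -0.2322, 0.0761]
tool_rot: [-0.0, 0.977, -0.212, -0.001]
contact_force: [-1.3, -0.5, -1.0]
gripper_width: 0.197
```

Call:
move_arm(commands="0 0 0 0 0 0 0;0 0 0 0 0 0 0;0 0 0 0 0 0 0;0 0 0 0 0 0 0;0 0 0 0 0 0 0;0 0 0 0 0 0 0;0 0 0 0 0 0 0;0 0 0 0 0 0 0;0 0 0 0 0 0 0;0 0 0 0 0 0 0;0 0 0 0 0 0 0;0 0 0 0 0 0 0")

```text
t: 9.55
eef_pos: [0.4537, -0.233, 0.0773]
tool_rot: [0.0, 0.977, -0.212, -0.0]
contact_force: [0.5, 0.1, -1.0]
gripper_width: 0.196
```

Run:
```python
from station import bot
from h import *
o=snap(bot,"w4"); go(o,[.453,-.2325,.077],-24.4)
th=np.radians(-24.5); tip=o["eef_pos"]+[.0785*np.cos(th),.0785*np.sin(th),.0162-.06]; print("tip",tip,tip-[.5245,-.2655,.06])
s=bot.read_camera("side")["img"][:,:,::-1][180:330,270:420]; w=cv2.imread("pics/w4.png")[0:200,160:460]
cv2.imwrite("pics/w4m.png",np.hstack([cv2.resize(s,(400,400)),cv2.resize(w,(400,267))[:267].repeat(1,0) if 0 else cv2.copyMakeBorder(cv2.resize(w,(400,267)),0,133,0,0,cv2.BORDER_CONSTANT)]))
```

```text
at [ 0.4537 -0.233   0.0773] yaw -24.5 tilt 0.00 shift cm [-0.08 -0.01  0.03] rz -0.1
tip [ 0.52514385 -0.26550564  0.03348857] [ 6.43852637e-04 -5.64365159e-06 -2.65114300e-02]
```

View pics/w4m.png

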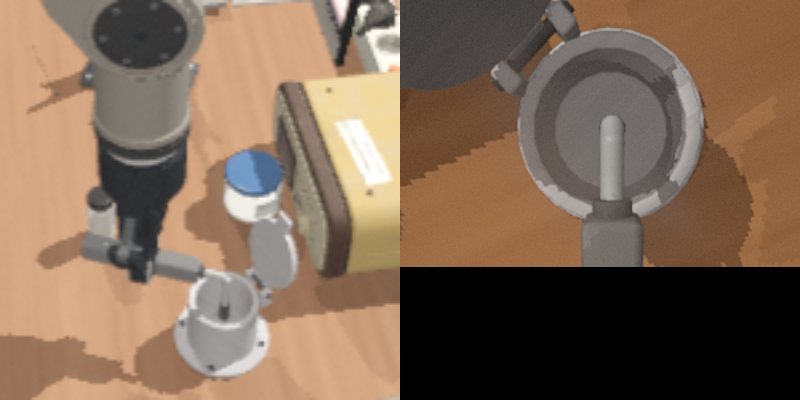

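Both views show the tip well inside the bore and clear of the walls, and it has been held for over a second. Now I lift and return the probe.

Call:
move_arm(commands="0 0 0 -0.5 0 0 0;0 0 0 -1 0 0 0;0 0 0 -1.2 0 0 0;0 0 0 -1.5 0 0 0;0 0 0 -1.5 0 0 0;0 0 0 -1.5 0 0 0;0 0 0 -1.5 0 0 0;0 0 0 -1.5 0 0 0;0 0 0 -1.5 0 0 0;0 0 0 -1.5 0 0 0;0 0 0 -1 0 0 0;0 0 0 0 0 0 0")

```text
t: 10.65
eef_pos: [0.4551, -0.2334, 0.2221]
tool_rot: [0.001, 0.977, -0.212, 0.002]
contact_force: [0.0, 0.2, -1.4]
gripper_width: 0.198
```

Call:
move_arm(commands="0 -0.4 -1.4 0 0 0 0;0 -0.8 -2.8 0 0 0 0;0 -0.8 -2.8 0 0 0 0;0 -0.8 -2.8 0 0 0 0;0 -0.8 -2.8 0 0 0 0;0 -0.8 -2.8 0 0 0 0;0 -0.8 -2.8 0 0 0 0;0 -0.8 -2.8 0 0 0 0;0 -0.8 -2.8 0 0 0 0;0 -0.8 -2.8 0 0 0 0;0 -0.8 -2.8 0 0 0 0;0 -0.5 -2.2 0 0 0 0")

```text
t: 11.65
eef_pos: [0.5033, 0.0941, 0.2189]
tool_rot: [-0.0, 0.977, -0.211, -0.0]
contact_force: [0.1, 0.3, -1.4]
gripper_width: 0.201
```

Call:
move_arm(commands="0 -0.5 -1.4 0 0 0 0;0 0 0 0 0 0 0;0 0 0 0 0 0 0")

```text
t: 11.9
eef_pos: [0.5046, 0.1068, 0.2187]
tool_rot: [0.0, 0.977, -0.211, -0.001]
contact_force: [-0.6, -0.2, -1.2]
gripper_width: 0.197
```

Run:
```python
from station import bot
from h import *
go(bot.get_obs(),[.5045,.1068,.0695],-24.4)
```

```text
at [0.5046 0.1068 0.2187] yaw -24.4 tilt 0.07 shift cm [ 1.000e-02 -0.000e+00  1.492e+01] rz 0.0
```

Call:
move_arm(commands="0 0 0 2 0 0 0;0 0 0 2 0 0 0;0 0 0 2 0 0 0;0 0 0 2 0 0 0;0 0 0 1.7 0 0 0;0 0 0 1.5 0 0 0;0 0 0 1.2 0 0 0;0 0 0 1 0 0 0;0 0 0 0.8 0 0 0;0 0 0 0.7 0 0 0;0 0 0 0 0 0 0;0 0 0 0 0 0 0")

```text
t: 12.9
eef_pos: [0.5052, 0.1063, 0.0704]
tool_rot: [0.0, 0.977, -0.212, 0.0]
contact_force: [-0.3, 0.3, -1.3]
gripper_width: 0.198
```

Call:
move_arm(commands="0.3 0 0 0 0 0 0;0.5 0 0 0 0 0 0;0.7 0 0 0 0 0 0;1 0 0 0 0 0 0;1 0 0 0 0 0 0;1 0 0 0 0 0 0;1 0 0 0 0 0 0;1 0 0 0 0 0 0;1 0 0 0 0 0 0")

```text
t: 13.65
eef_pos: [0.5051, 0.1063, 0.0703]
tool_rot: [0.0, 0.977, -0.212, 0.0]
contact_force: [-0.4, -0.2, -0.5]
gripper_width: 0.998
```

Call:
move_arm(commands="1 0 0 -1 0 0 0;1 0 0 -2 0 0 0;1 0 0 -2 0 0 0;1 0 0 -2 0 0 0;1 0 0 -2 0 0 0;1 0 0 -2 0 0 0;1 0 0 -2 0 0 0;1 0 0 -2 0 0 0;1 0 0 0 0 0 0;1 0 0 0 0 0 0")

```text
t: 14.48
eef_pos: [0.5058, 0.1065, 0.2219]
tool_rot: [-0.0, 0.977, -0.212, 0.001]
contact_force: [-0.8, -0.2, -0.5]
gripper_width: 0.996
```

Run:
```python
from station import bot
from h import *
o=snap(bot,"w5"); go(o,[.6,-.24,.25])
i=cv2.imread("pics/w5.png"); d=np.array([np.cos(np.radians(-24.4)),np.sin(np.radians(-24.4))]); nn=np.array([-d[1],d[0]])
for a,b in [(-.055,-.009),(.055,-.009),(.055,.009),(-.055,.009),(0,0),(.08,0)]:
    p=proj("w5",[*(np.array([.503,.107])+a*d+b*nn),.095]); cv2.circle(i,tuple(int(x) for x in p.round()),2,(0,0,255),-1)
s=bot.read_camera("side")["img"][:,:,::-1][170:330,270:430]
cv2.imwrite("pics/w5m.png",np.hstack([cv2.resize(s,(400,400)),cv2.resize(i[60:300,200:440],(400,400))]))
```

```text
at [0.5058 0.1065 0.2219] yaw -24.5 tilt 0.17 shift cm [22.96 27.62 -2.79] rz None
```

View pics/w5m.png

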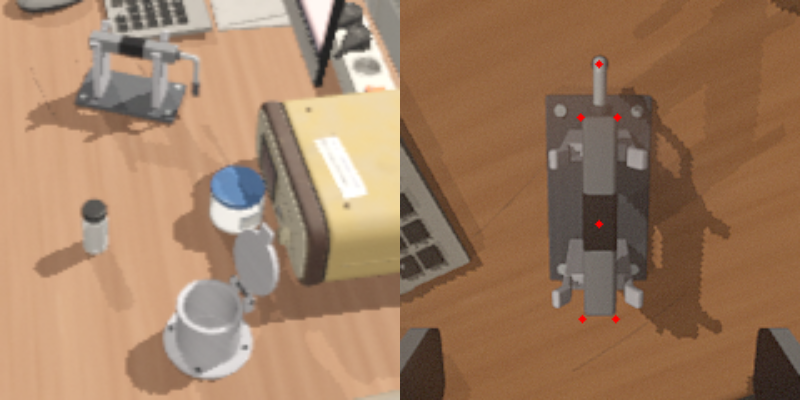

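The probe is back in both forks (band at its mark), and the vial and jar have not moved. Next is the lid, so I check how much room there is behind it up to the yellow box.

Run:
```python
from station import bot
from h import *
u=np.array([.956,.292]);hg=np.array([.5575,-.2543])
for n,x,y,z in [("side",399,282,0),("w1",355,28,.01),("w1",245,3,.01),("w1",368,22,.01)]: P=back(n,x,y,z); print(P.round(3),"u",((P[:2]-hg)@u).round(3),"v",((P[:2]-hg)@[-u[1],u[0]]).round(3))
o=bot.get_obs(); go(o,[*(hg+.07*u),.25],17)
R=Rn.from_euler('z',17,degrees=True).as_matrix()@np.diag([1,-1,-1]); print(R.T@(np.array([*(hg+.07*u),.25])-o["eef_pos"])*100)
```

```text
[ 0.661 -0.21   0.   ] u 0.112 v 0.012
[ 0.634 -0.222  0.01 ] u 0.083 v 0.009
[ 0.629 -0.055  0.01 ] u 0.127 v 0.17
[ 0.646 -0.238  0.01 ] u 0.09 v -0.011
at [0.5046 0.106  0.2199] yaw -24.5 tilt 0.05 shift cm [25.   25.96 -3.  ] rz -41.5
[ 1.52198672 36.00924963 -3.00601043]
```

Run:
```python
from h import *
P=back("scene",367.5,187,0.0); print(P)
for z in (.08,.1,.12,.14): print(z,proj("scene",[P[0],P[1],z]), proj("side",[P[0],P[1],z]))
for z in (0,.1,.12):print("edge",z,proj("w1",[P[0],P[1],z]))
```

```text
[ 0.65323818 -0.2455156   0.        ]
0.08 [367.80576157 165.63650004] [403.47778086 273.92218179]
0.1 [367.88412478 160.16127801] [404.42290655 268.76485648]
0.12 [367.96328046 154.63068684] [405.39190953 263.47723854]
0.14 [368.04324067 149.04388237] [406.38570621 258.05432729]
edge 0 [372.73445121  19.70414606]
edge 0.1 [385.79863696   0.54978743]
edge 0.12 [389.2105555   -4.45267599]
```

Call:
move_arm(commands="0 0 0 0 0 0 -6;0 0 0 0 0 0 -6;0 0 0 0 0 0 -6;0 0 0 0 0 0 -6;0 0 0 0 0 0 -6;0 0 0 0 0 0 -6;0 0 0 0 0 0 -5.5")

```text
t: 15.17
eef_pos: [0.5043, 0.1061, 0.2191]
tool_rot: [-0.0, 0.989, 0.15, -0.001]
contact_force: [0.3, 0.4, -1.0]
gripper_width: 0.004
```

Call:
move_arm(commands="0 0.1 3 -0.2 0 0 0;0 0.1 3 -0.2 0 0 0;0 0.1 3 -0.2 0 0 0;0 0.1 3 -0.2 0 0 0;0 0.1 3 -0.2 0 0 0;0 0.1 3 -0.2 0 0 0;0 0.1 3 -0.2 0 0 0;0 0.1 3 -0.2 0 0 0;0 0.1 3 -0.2 0 0 0;0 0.1 3 -0.2 0 0 0;0 0.2 3 -0.2 0 0 0;0 0.3 3 -0.2 0 0 0")

```text
t: 16.17
eef_pos: [0.624, -0.235, 0.2428]
tool_rot: [-0.001, 0.989, 0.148, -0.001]
contact_force: [-0.3, -0.1, 0.1]
gripper_width: -0.001
```

Call:
move_arm(commands="0 0 0 0 0 0 0;0 0 0 0 0 0 0")

```text
t: 16.33
eef_pos: [0.6239, -0.2357, 0.2423]
tool_rot: [-0.001, 0.989, 0.146, -0.001]
contact_force: [-0.2, 1.0, -1.2]
gripper_width: 0.002
```

Run:
```python
from station import bot
from h import *
u=np.array([.956,.292]);hg=np.array([.5575,-.2543])
o=snap(bot,"w6"); go(o,[*(hg+.068*u),.112],17); print(o["gripper_width"])
s=bot.read_camera("side")["img"][:,:,::-1][200:340,300:440]
cv2.imwrite("pics/w6m.png",np.hstack([cv2.resize(s,(400,400)),cv2.resize(cv2.imread("pics/w6.png")[0:400,120:520],(400,400))]))
```

```text
at [ 0.6239 -0.2357  0.2423] yaw 16.8 tilt 0.16 shift cm [-0.07 -0.14 13.03] rz -0.2
0.0016696538469013328
```

View pics/w6m.png

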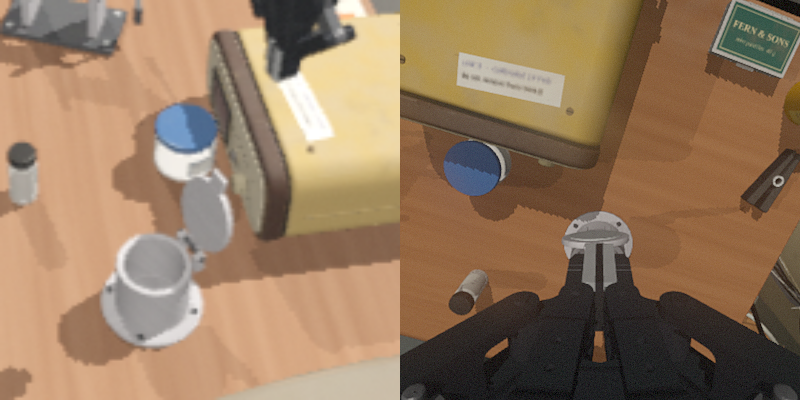

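The well, lid and closed fingers are lined up in the wrist view at about column 598, and the fingers stand behind the lid. I'll descend behind it and push it over along its arc.

Call:
move_arm(commands="0 0 0 2 0 0 0;0 0 0 2 0 0 0;0 0 0 2 0 0 0;0 0 0 2 0 0 0;0 0 0 2 0 0 0;0 0 0 1.5 0 0 0;0 0 0 1.4 0 0 0;0 0 0 0 0 0 0;0 0 0 0 0 0 0")

```text
t: 17.18
eef_pos: [0.6243, -0.2324, 0.1149]
tool_rot: [-0.001, 0.989, 0.148, -0.001]
contact_force: [-0.4, 0.2, -0.1]
gripper_width: -0.002
```

Call:
move_arm(commands="0 -1 0 0 0 0 0;0 -1 0 0 0 0 0;0 -0.8 0 0 0 0 0;0 -0.8 0 0 0 0 0;0 -0.7 0 -0.15 0 0 0;0 -0.7 0 -0.15 0 0 0;0 -0.7 0 0 0 0 0;0 -0.7 0 0 0 0 0;0 0 0 0 0 0 0")

```text
t: 17.93
eef_pos: [0.5618, -0.2532, 0.1183]
tool_rot: [0.0, 0.989, 0.147, -0.001]
contact_force: [0.3, 0.2, 0.0]
gripper_width: -0.005
```

Run:
```python
from station import bot
from h import *
u=np.array([.956,.292]);hg=np.array([.5575,-.2543])
o=bot.get_obs(); go(o,[*(hg+.003*u),.116],17); print(o["contact_force"])
```

```text
at [ 0.5618 -0.2532  0.1183] yaw 16.9 tilt 0.08 shift cm [-0.14 -0.02  0.23] rz -0.1
[0.286953   0.21758368 0.02897099]
```

Call:
move_arm(commands="0 -0.8 0 0.3 0 0 0;0 -0.7 0 0.3 0 0 0;0 -0.7 0 0.4 0 0 0;0 -0.6 0 0.4 0 0 0;0 -0.5 0 0.5 0 0 0;0 -0.5 0 0.5 0 0 0;0 -0.35 0 0.65 0 0 0;0 -0.35 0 0.65 0 0 0;0 -0.2 0 0.5 0 0 0;0 -0.2 0 0.4 0 0 0;0 0 0 0 0 0 0;0 0 0 0 0 0 0")

```text
t: 18.93
eef_pos: [0.5162, -0.2663, 0.0718]
tool_rot: [-0.0, 0.989, 0.148, -0.001]
contact_force: [0.9, 0.8, 0.3]
gripper_width: 0.001
```

Run:
```python
from station import bot
from h import *
u=np.array([.956,.292]);hg=np.array([.5575,-.2543])
o=bot.get_obs(); go(o,[*(hg-.044*u),.067],17); print(o["contact_force"])
```

```text
at [ 0.5162 -0.2663  0.0718] yaw 17.0 tilt 0.07 shift cm [-0.09  0.06  0.48] rz 0.0
[0.94869984 0.80674592 0.26133775]
```

Call:
move_arm(commands="0 -0.1 0 0.2 0 0 0;0 0 0 0.2 0 0 0;0 0 0 0.1 0 0 0;0 0 0 0.1 0 0 0;0 0 0 0 0 0 0;0 0 0 0 0 0 0")

```text
t: 19.43
eef_pos: [0.5156, -0.2669, 0.067]
tool_rot: [0.0, 0.989, 0.148, -0.0]
contact_force: [-1.6, 0.5, 7.9]
gripper_width: -0.002
```

Run:
```python
from station import bot
import cv2,numpy as np
a=bot.read_camera("side")["img"][:,:,::-1][200:340,300:440]; b=bot.read_camera("scene")["img"][:,:,::-1][120:220,340:440]
print(bot.get_obs()["contact_force"]); cv2.imwrite("pics/w7.png",np.hstack([cv2.resize(a,(400,400)),cv2.resize(b,(400,400))]))
```

```text
[-2.03771302  1.53411779  8.01039727]
```

View pics/w7.png

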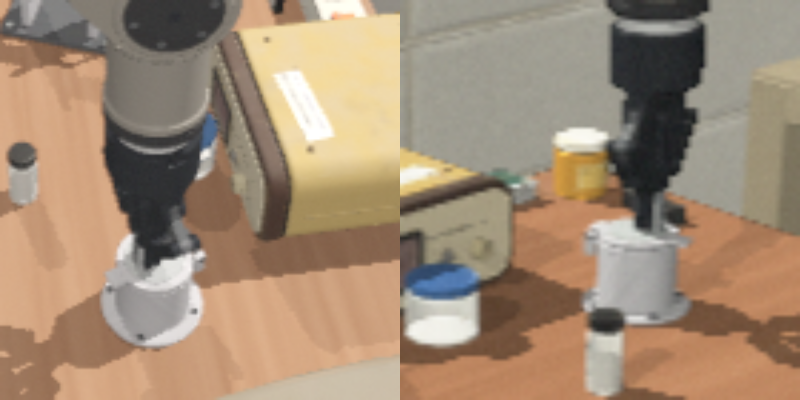

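The lid is down, and the contact force of 8 N comes at the height expected for shut (67 mm). I'll press once more out near the tab to seat it fully, then lift off.

Call:
move_arm(commands="0 0 0 -0.6 0 0 0;0 -0.8 0 0 0 0 0;0 -0.7 0 0 0 0 0;0 0 0 0.3 0 0 0;0 0 0 0.2 0 0 0;0 0 0 0.2 0 0 0;0 0 0 0.1 0 0 0;0 0 0 0.1 0 0 0;0 0 0 0 0 0 0;0 0 0 0 0 0 0")

```text
t: 20.37
eef_pos: [0.5002, -0.2721, 0.0664]
tool_rot: [0.001, 0.989, 0.147, -0.002]
contact_force: [-14.3, 3.3, 37.7]
gripper_width: 0.002
```

Call:
move_arm(commands="0 0 0 -0.5 0 0 0;0 0 0 -1.5 0 0 0;0 0 0 -2.5 0 0 0;0 0 0 -2.5 0 0 0;0 0 0 -2.5 0 0 0;0 -1 0 -2.5 0 0 0;0 -1 0 -2.5 0 0 0;0 -1 0 -2.5 0 0 0;0 0 0 0 0 0 0;0 0 0 0 0 0 0;0 0 0 0 0 0 0")

```text
t: 21.28
eef_pos: [0.4724, -0.2798, 0.2325]
tool_rot: [-0.0, 0.989, 0.148, -0.0]
contact_force: [-0.7, -0.1, -0.5]
gripper_width: 0.0
```

Run:
```python
from station import bot
from h import *
o=snap(bot,"w8"); print(o["eef_pos"])
a=bot.read_camera("side")["img"][:,:,::-1][165:325,290:400]; b=bot.read_camera("scene")["img"][:,:,::-1][140:250,290:430]
cv2.imwrite("pics/w8m.png",np.hstack([cv2.resize(a,(412,600)),cv2.copyMakeBorder(cv2.resize(b,(388,305)),0,295,0,0,cv2.BORDER_CONSTANT)]))
```

```text
[ 0.47236984 -0.27983705  0.23250859]
```

View pics/w8m.png

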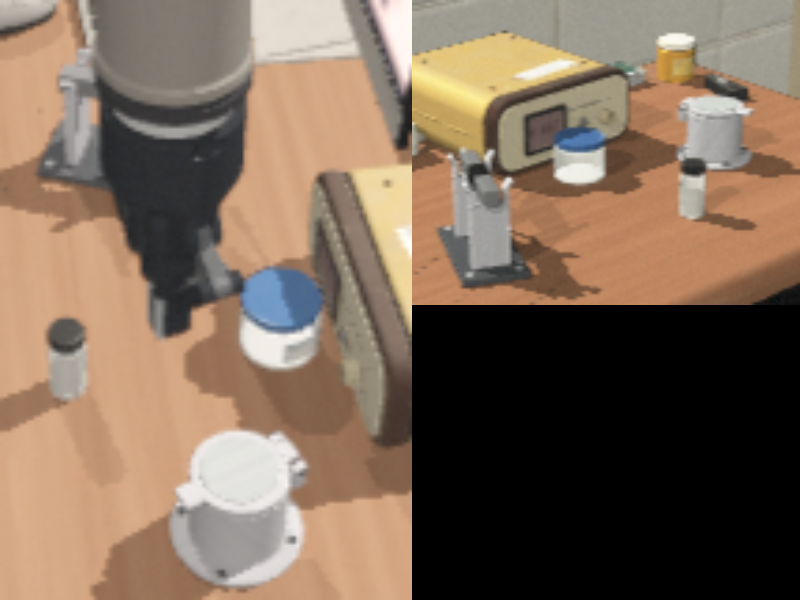

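The lid lies flat and shut. The probe is in its rest, the vial and jar stand where they were, and the arm is clear. I'm handing in.

```bash
python3 -c "
from station import bot
print(bot.hand_in())"
```

```text
the job is handed in; nothing more can be done
None
```

The job is done and handed in at about 21 s of the 64 s allowed; the hand-in reports no verdict.

- **Dip:** I gripped the probe and held its tip about 26 mm below the rim, near the middle of the mouth, for over a second. The wrist sensor showed no contact.
- **Return:** I laid the probe back in its forks. The wrist picture just after release matched the measured start pose.
- **Lid:** I pushed the lid over with the closed fingers, then pressed it at its middle (8 N) and again near the tab. The fingertips stopped 66–67 mm above the table, where 67 mm is shut.
- **Last pictures:** These showed the lid flat, the vial and jar where they stood, and the arm clear at 0.23 m. The probe was in its rest in the scene view; in the side view the arm hid most of it.
- **One firm press:** the second press on the lid reached about 38 N vertically (about 40 N in all), more than I meant. It was made with the fingertips, not the gripper body, but it is close to the 40 N limit. I could only read the force at the end of the press, so its peak is not confirmed.

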